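# Unlock the control box with the cabinet key

### The job

The packing line's grey control box lies on its back on the bench with its door locked. Take the red cabinet key out of the key block, feel for the lock's slot and push the key fully home against the spring tumbler, then turn it clockwise until the hidden bolt lets go and, once you let go of the key, the door springs ajar by itself; leave the key in the lock. Use light force on the lock - probe with no more than a few newtons and stop turning when it comes up against its stop - and leave the blue key and the other things on the bench where they are.

Things in the scene. Friction and masses are not known exactly. Their poses are not given: they have to be found in the camera images.
- control_box: Grey steel control box lying on its back, fixed to the bench; body 150 (x) x 220 (y) x 86 mm, with three black cable glands 21 mm out of its -x side and the door as its top face. Origin: centre of its underside, z up. The door is hinged along the +y side; the lock is near the -y edge.
- box_door (a joint): Door of the control box, 156 x 224 x 12 mm, top face 98 mm above the bench. 0 = closed, grows as the -y edge rises (rad). It is sprung, about 4 N upward at the lock: once the bolt is free and nothing holds it down it rises by itself in about 1 s to its stay at 0.20, carrying lock and key 38 mm up and tipping them 0.20 rad.
- lock_face (a point): Centre of the lock's face (brass plug 30 mm across in a 42 mm steel flange), 102 mm above the bench; axes are the door's, x along the hinge. Slot 22.4 x 6.0 mm with a 9.6 mm bore at its middle. The plug is loose: its slot rests anywhere from 0.35 rad anticlockwise to 0.70 rad clockwise (from above) of the door's x, not measured; 0.10 N m of friction holds it there.
- lock_home (a point): On the plug's axis 18 mm below the lock face: where the key's tip lies when home, its collar on the face. Pin in the bore, the wings stand on the face at 4 mm depth and drop in only within about 0.08 rad of the slot; at 12 mm the pin meets a spring tumbler (4 to 7 N) to be pressed the last 6 mm. Short of 16.5 mm the plug is blocked at 0.80 rad clockwise.
- door_edge (a point): Middle of the door's free (-y) edge, on its top face, above the hidden bolt. With the key home the plug turns clockwise under 0.1 to 0.2 N m; the bolt is free from about 1.05 rad clockwise of the door's x, a hard stop lies at 1.30 rad. Past 1.0 rad the tumbler stays caught: a released key is lifted 2 mm at most and stays.
- key_red: Cabinet key with red grip, about 90 g, 63 mm tall, upright in either hole of the key block. Origin: tip, on the axis; z up to the grip. Round-nosed centre pin 8.4 mm across from z = 0; square-ended wings 20 mm wide (x), 4.5 mm thick (y), z = 4 to 18 mm; steel collar 28 mm across, z = 18 to 23 mm. Fits the slot either way round (half turn about z).
- key_red_grip (a point): Centre of the red key's flat grip, 50 mm above the tip; axes as the key's. Grip 44 mm wide (x), 10 mm thick (y), from 37 to 63 mm above the tip; take it across its thickness.
- key_blue: Cabinet key of the same size and build with a blue grip and a 10 mm square bit, which does not fit this lock; stands in the other hole. Origin at the tip of its bit. To be left standing there.
- key_block: Wooden block 50 (x) x 130 (y) x 36 mm, fixed, with two upright holes of 24 mm diameter, 20 mm deep, at y = -35 and +35 mm. The keys rest in them on their collars, grips roughly along the block's y (up to 0.35 rad off). Origin: centre of its underside.
- torch: Black hand torch lying on the bench, 201 mm long, 41 mm high; bystander. Origin under its middle.
- screwdriver: Screwdriver with yellow handle lying on the bench, about 200 mm long; bystander. Origin under its middle.
- tape_masking: Roll of masking tape lying flat, 100 mm across, 25 mm high; bystander. Origin under its centre.
Not all that is in view belongs to the job. Of the things that look like the key_blue, the smaller one is meant.

How it is judged:
By the outcome, as a careful person would: the job done as asked, in the order asked, and still so for the second after the job is handed in, with the robot touching nothing.
It also fails if it takes over 64 s, if anything falls off the work surface, if the arm or the gripper's body presses on something with over 40 N, if the wrist force passes 120 N, or if a joint passes its speed limit or range.

### The arm

A 7-joint arm with a two-finger parallel gripper is mounted at the origin on the work surface; the furniture and walls round the work are solid. World frame = base frame: x ahead of the robot, y to its left, z up, the work surface at z = 0. Lengths are in mm, angles in rad, forces in N, time in s.
With the tool pointing down it reaches from about 400 to 875 mm from the base axis. Payload 4.4 kg.
Tool frame: the origin (TCP) lies at the very end of the fingers, on their centre line; the grasp point (between the pads) lies 19 mm behind it; z points along the fingers, y is the line along which they close (so a half turn about z gives the same grasp; the last joint's range is limited). The gripper opens to 85 mm and grips with 20 to 120 N. Pads are 22 mm wide; open, the fingers measure 114 mm over their backs; the gripper's body (76 mm by 85 mm) begins 54 mm behind the grasp point. The pads swing forward as they close: fully open they stand 13 mm farther back than shut.
Start: joints at [1.255, 0.628, 0.038, 1.517, -0.027, 0.996, -0.02], TCP at [160.714, -629.832, 231.313] pointing down, gripper open.
Joint ranges: [-3.06, 3.06], [-0.37, 2.12], [-1.25, 1.32], [0.18, 2.47], [-1.1, 4.24], [0.23, 1.98], [-2.94, 2.94]. Speed limits (rad/s): [2.57, 2.57, 3.14, 3.14, 3.14, 3.14, 3.14].

### API

Orientations are given as [roll, pitch, yaw] about the fixed x, y, z axes, in that order (R = Rz(yaw) Ry(pitch) Rx(roll)).
In Python, from cell import monitor, viewer, workorder gives the robot as it stands.
- The arm moves only by the tool arm_command, never from a script. Its argument "series" is one flat list of numbers, 5 for each row, row after row: the opening in per cent of the stroke, from 0 (shut) to 100 (fully open), then the shift along the tool's x, y, z in cm, then the turn about the tool's z in degrees. In form: [claw, x, y, z, roll, claw, x, y, z, roll, ...]. A call has exactly 5 rows; each row is the pose to reach, as a shift and turn from the pose commanded when the call began, along the tool's axes at that moment; what a row does not reach only later rows make up. A row lasts 1/12 s, in which the tool goes at most 41.7 mm and 7.16 degrees, less where a joint would pass 70% of its speed; a pose out of reach is approached as far as the arm can. A call with a gripper value outside its range is refused whole. The fingers move at their own pace and stop on an object; the grip force is fixed at half the most. Time passes only in rows, so rows that repeat a pose let the fingers close, or fill a call up. It gives the time, the measured TCP pose, the force, the opening and the grip force at its end, in the units of the state.
- monitor.read_state(): the state, without advancing time (a new reading comes with each control period).
- viewer.get_image(name): name is "scene" or "top" or "wrist"; returns (picture, depth): 480x640x3 uint8, red, green, blue; 480x640 float32, mm along the optical axis (not along the pixel's ray), 0 where there is no reading.
- viewer.camera_model(name): a dict with "mtx" (3x3 intrinsics, pixels), "R" (3x3) and "t" (3): a world point X has camera coordinates R X + t. Camera axes: x right, y down, z forward; pixel columns grow to the right and rows downward; lengths in mm; the calibration is good to about 2 mm. A picture is of the moment at which its call begins: read the wrist's pose just before it. camera_model takes no time and is no camera call; for the wrist camera it gives the pose at the moment of the call.
- workorder.finish_job(): hands the job in; it is judged then, once.
The state is a dict: "clock": time; "qpos": joint angles; "qd": joint speeds; "tau": joint torques, N m; "eef_pos": TCP position; "tool_rot": TCP orientation; "force": force on the tool from outside, world axes, zero at the start; "torque": the same for the moment, N m; "width": finger opening in mm; "gripper_force": force on a finger pad.
Only numpy, scipy, OpenCV 4.12 (cv2) and the standard library are available. Lean on these libraries where they do the work, as an engineer would, in place of code of your own. Each camera call takes 0.05 s, during which the arm holds its last target. There are 200 camera calls.

## Working session

There is one attempt and no reset: what is moved stays moved. The work goes in short steps, Python scripts to look and compute and a tool call to move; the robot and the scene stay as the last step left them, time stands still between calls to the robot, and variables do not carry over. Pictures are saved under pics/ and viewed, at most 10 in all, crops included, and the job is handed in when it is done.

Besides the shell and the picture viewer there is one more tool, called as name(argument=value, ...), one argument or row to a line, values as JSON. arm_command: Moves the arm, as the interface text tells. Its arguments: {"type":"object","properties":{"series":{"type":"array","items":{"type":"number"}}},"required":["series"]}

```bash
mkdir -p pics; ls; cat > h.py <<'E'
import numpy as np, cv2
from cell import monitor, viewer, workorder
def grab(n):
    m=viewer.camera_model(n); p,d=viewer.get_image(n); return p,d,m
def cloud(d,m):
    K=np.array(m['mtx']);v,u=np.mgrid[:480,:640]
    c=np.stack([(u-K[0,2])/K[0,0]*d,(v-K[1,2])/K[1,1]*d,d],-1)
    return (c-np.array(m['t']))@np.array(m['R'])
def save(n,p): cv2.imwrite('pics/'+n,p[...,::-1])
def st():
    s=monitor.read_state(); print({k:np.round(s[k],3).tolist() for k in('clock','qpos','eef_pos','tool_rot','force','torque','width','gripper_force')}); return s
E
python3 - <<'E'
from h import *
st()
for n in('top','scene'):
    p,d,m=grab(n); save(n+'1.png',p); np.savez(n+'1',p=p,d=d,**{k:np.array(v) for k,v in m.items()})
E
```

```text
pics
{'clock': 0.0, 'qpos': [1.255, 0.629, 0.038, 1.518, -0.027, 0.996, -0.02], 'eef_pos': [160.547, -629.193, 230.385], 'tool_rot': [-3.14, 0.0, 0.25], 'force': [0.221, 0.38, 0.942], 'torque': [-0.043, 0.037, 0.002], 'width': 85.454, 'gripper_force': 0.0}
```

View pics/top1.png

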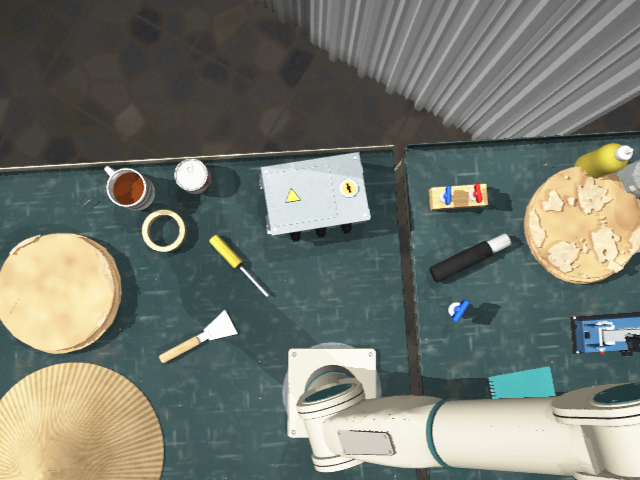

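View pics/scene1.png

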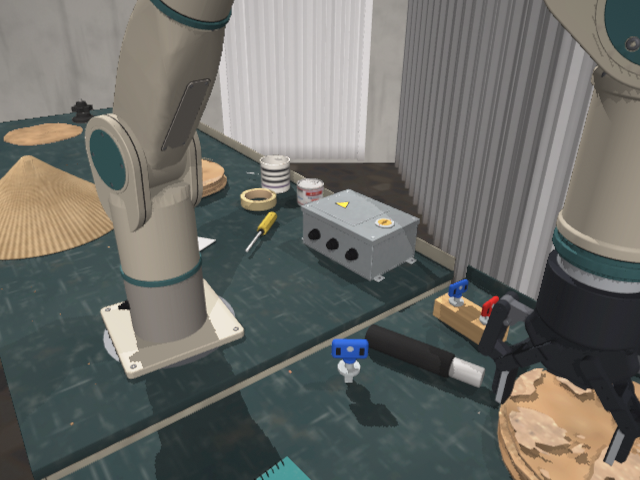

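The top view shows the control box at about (316,195), with its lock at (349,187). The key block is at (458,196), with the blue key at (447,195) and the red key at (478,194). A second blue key at (459,310) stands on the bench, closer to the camera and larger, so it's a decoy. The blue key in the block is the one meant, and both stay put. Next I measure and confirm in one crop.

```bash
python3 - <<'E'
from h import *
z=np.load('top1.npz'); p,d=z['p'],z['d']; m={k:z[k] for k in('mtx','R','t')}
C=cloud(d,m)
a=cv2.resize(p[165:225,415:505],(540,360),interpolation=cv2.INTER_CUBIC)
b=cv2.resize(p[165:210,325:375],(400,360),interpolation=cv2.INTER_CUBIC)[:,:260+140]
save('crop.png',cv2.resize(np.hstack([a,b]),(800,306)))
h=cv2.cvtColor(p,cv2.COLOR_RGB2HSV)
def rep(n,mask):
    P=C[mask]; P=P[np.isfinite(P).all(1)]
    r=cv2.minAreaRect(P[:,:2].astype(np.float32)); w,v=np.linalg.eigh(np.cov(P[:,:2].T))
    print(n,len(P),'mean',P.mean(0).round(1),'med z',np.median(P[:,2]).round(1),'rect',np.round(r[0],1),np.round(r[1],1),round(r[2],1),'axis deg',np.degrees(np.arctan2(v[1,1],v[0,1])).round(1))
V,U=np.mgrid[:480,:640]
box=lambda u0,u1,v0,v1:(U>=u0)&(U<u1)&(V>=v0)&(V<v1)
Z=C[...,2]
red=(h[...,1]>150)&((h[...,0]<8)|(h[...,0]>172))&box(465,490,180,210)
rep('red',red); rep('redtop',red&(Z>72)&(Z<90))
blu=(h[...,1]>120)&(abs(h[...,0].astype(int)-112)<12)
rep('blue',blu&box(435,460,180,210)&(Z>70)); rep('bigblue',blu&box(440,480,295,325))
rep('block',(abs(Z-36)<5)&box(420,500,175,220))
rep('door',(abs(Z-98)<6)&box(255,380,145,245))
br=(h[...,1]>90)&(abs(h[...,0].astype(int)-25)<10)&box(335,362,174,200)
rep('brass',br)
rep('torch',(Z>8)&(Z<60)&box(425,515,228,285))
print(C[187,349],C[180:196:3,349,2])
E
```

```text
red 102 mean [ 464.6 -331.7   74. ] med z 77.0 rect [ 465.4 -332.7] [40.8 11.4] 16.5 axis deg -170.5
redtop 67 mean [ 465.1 -332.5   79.8] med z 79.9 rect [ 465.5 -333.5] [40.4  8.9] 8.8 axis deg -170.3
blue 75 mean [ 459.  -262.5   78.4] med z 78.6 rect [ 459.9 -263.5] [ 9.2 41.6] 88.2 axis deg 178.7
bigblue 206 mean [ 196.  -288.3   72. ] med z 77.4 rect [ 195.  -296.4] [30.8 63.2] 46.7 axis deg 145.9
block 789 mean [ 461.5 -296.3   35.9] med z 35.9 rect [ 462.9 -299.7] [ 50.9 131.2] 4.3 axis deg 94.0
door 6559 mean [457.1  43.8  98.4] med z 98.4 rect [457.9  44.9] [157.2 231.1] 9.4 axis deg 99.7
brass 113 mean [469.5 -31.7 112.2] med z 100.7 rect [371.3   1.6] [ 27.1 238.4] 71.2 axis deg 157.8
torch 1409 mean [ 317.8 -319.8   34.7] med z 35.5 rect [ 323.2 -325.7] [125.4 192.2] 2.1 axis deg 115.8
[473.70711356 -34.17955674  91.30342509] [104.66374876 104.86167373  88.09331688  84.37050828 104.59868266
  99.21422543]
```

View pics/crop.png

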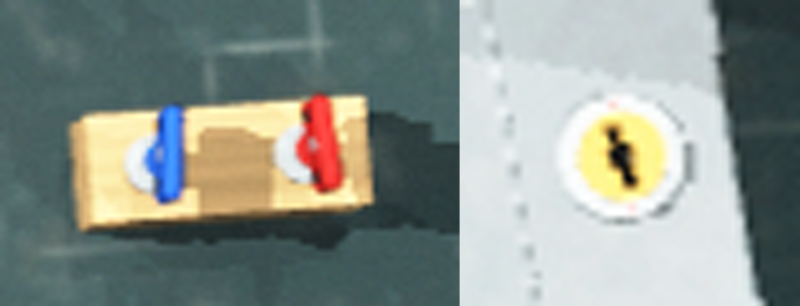

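The crop confirms both keys in the block. The red key is on the right at about (478,194) in the full image. The lock's plug is at (349,187), with its slot tilted somewhat from vertical. Red grip centre is about (465,-333), z top 80 (expected 81), width axis about 9.5° from x. I'm moving over it now.

arm_command(
  series=[60,3.6,-2.1,0,1,60,7.2,-4.2,0,2,60,10.8,-6.2,0,3,60,14.4,-8.3,0,4,60,18,-10.4,0,4.7],
)

```text
clock: 0.52
eef_pos: [310.3, -482.9, 231.0]
tool_rot: [-3.141, 0.0, 0.166]
force: [0.9, -0.8, 0.4]
width: 51.2
gripper_force: 0.0
```

arm_command(
  series=[50,3.4,-2.3,0,0,50,6.8,-4.7,0,0,50,10.2,-7,0,0,50,13.6,-9.3,0,0,50,17,-11.6,0,0],
)

```text
clock: 0.93
eef_pos: [458.6, -340.0, 231.1]
tool_rot: [-3.141, 0.0, 0.168]
force: [-0.2, -1.6, -0.1]
width: 42.9
gripper_force: 0.0
```

```bash
cat >> h.py <<'E'
def topface(p,d,m,lo,hi,hue=None,roi=None):
    C=cloud(d,m); Z=C[...,2]; k=(d>0)&(Z>lo)&(Z<hi)
    h=cv2.cvtColor(p,cv2.COLOR_RGB2HSV)
    if hue=='red': k&=(h[...,1]>140)&((h[...,0]<8)|(h[...,0]>172))
    if roi is not None: k&=np.linalg.norm(C[...,:2]-roi[:2],axis=-1)<roi[2]
    return C,k
def rect(P):
    r=cv2.minAreaRect(P[:,:2].astype(np.float32)); w,v=np.linalg.eigh(np.cov(P[:,:2].T))
    print(len(P),'mean',P.mean(0).round(1),'rect',np.round(r[0],1),np.round(r[1],1),round(r[2],1),'axis',np.degrees(np.arctan2(v[1,1],v[0,1])).round(1))
E
python3 - <<'E'
from h import *
s=st(); p,d,m=grab('wrist'); save('w1.png',p); np.savez('w1',p=p,d=d,**m)
for lo,hi in((55,90),(77,86)):
    C,k=topface(p,d,m,lo,hi,'red'); rect(C[k])
R=np.array(m['R']);print('cam pos',-R.T@m['t'],R.round(3).tolist(), np.array(m['mtx'])[0,0])
E
```

```text
{'clock': 0.933, 'qpos': [0.555, 0.514, 0.051, 1.744, -0.032, 0.884, -0.783], 'eef_pos': [458.577, -340.039, 231.102], 'tool_rot': [-3.141, 0.0, 0.168], 'force': [-0.202, -1.594, -0.069], 'torque': [-0.006, -0.066, -0.031], 'width': 42.859, 'gripper_force': 0.0}
359 mean [ 467.8 -331.2   78.9] rect [ 467.  -330.9] [39.3 10. ] 7.3 axis -171.1
309 mean [ 467.4 -331.7   80.9] rect [ 466.9 -332.3] [38.7  7.7] 8.9 axis -170.8
cam pos [ 536.89625574 -326.56033069  374.42757158] [[0.167, -0.986, -0.001], [-0.937, -0.159, 0.311], [-0.307, -0.051, -0.95]] 352.56388569187976
```

View pics/w1.png

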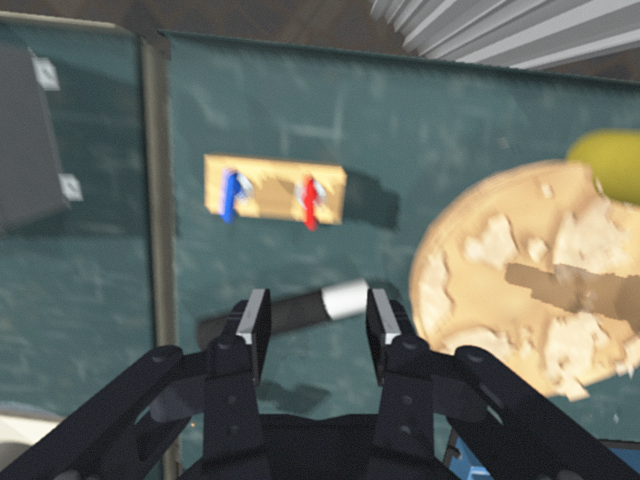

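The wrist view shows the red key at (311,203) and the blue one at (229,195), both in the block. The gripper lines up with the grip axis, so I descend.

arm_command(
  series=[50,0.9,-0.7,4,0,50,0.9,-0.7,8,0,50,0.9,-0.7,12,0,50,0.9,-0.7,15.5,0,50,0.9,-0.7,18.1,0],
)

```text
clock: 1.4
eef_pos: [463.7, -332.3, 47.1]
tool_rot: [-3.139, 0.003, 0.168]
force: [0.3, -0.1, 0.4]
width: 42.6
gripper_force: 0.0
```

arm_command(
  series=[50,0,0,0,0,10,0,0,0,0,0,0,0,0,0,0,0,0,0,0,0,0,0,0,0],
)

```text
clock: 1.82
eef_pos: [466.6, -334.4, 52.4]
tool_rot: [3.139, -0.003, 0.168]
force: [0.5, -0.3, 2.5]
width: 9.1
gripper_force: 60.2
```

```bash
python3 - <<'E'
from h import *
s=st()
E
```

```text
{'clock': 1.817, 'qpos': [0.554, 0.77, 0.03, 1.873, -0.044, 0.495, -0.789], 'eef_pos': [466.591, -334.383, 52.386], 'tool_rot': [3.139, -0.003, 0.168], 'force': [0.455, -0.32, 2.512], 'torque': [-0.103, -0.038, 0.031], 'width': 9.09, 'gripper_force': 60.155}
```

arm_command(
  series=[0,0,0,-2,0,0,0,0,-5,0,0,0,0,-9,0,0,0,0,-13,0,0,0,0,-16,0],
)

```text
clock: 2.23
eef_pos: [466.2, -334.1, 215.0]
tool_rot: [3.138, -0.004, 0.168]
force: [0.9, -0.2, -0.6]
width: 8.8
gripper_force: 59.7
```

arm_command(
  series=[0,0.6,-4,0,0,0,1.3,-8,0,0,0,2,-12,0,0,0,2.6,-16,0,0,0,3.3,-20,0,0],
)

```text
clock: 2.65
eef_pos: [464.3, -129.1, 211.8]
tool_rot: [3.141, -0.003, 0.167]
force: [0.2, 0.8, -1.4]
width: 8.9
gripper_force: 59.9
```

arm_command(
  series=[0,0,-1.5,0,0,0,0.2,-3,0,0,0,0.2,-3,0,0,0,0.2,-3,0,0,0,0.2,-3,0,0],
)

```text
clock: 3.07
eef_pos: [461.8, -102.0, 211.1]
tool_rot: [3.14, -0.001, 0.167]
force: [-0.3, -0.3, -1.0]
width: 8.9
gripper_force: 59.9
```

```bash
python3 - <<'E'
from h import *
s=st(); p,d,m=grab('wrist'); np.savez('w2',p=p,d=d,**m); save('w2.png',p)
C,k=topface(p,d,m,140,300,'red'); rect(C[k])
C,k=topface(p,d,m,93,104); rect(C[k])
E
```

```text
{'clock': 3.067, 'qpos': [0.125, 0.407, 0.044, 2.022, -0.026, 0.712, -1.219], 'eef_pos': [461.813, -102.04, 211.072], 'tool_rot': [3.14, -0.001, 0.167], 'force': [-0.28, -0.287, -1.025], 'torque': [0.014, -0.033, -0.024], 'width': 8.851, 'gripper_force': 59.865}
2769 mean [ 466.4 -100.9  237.8] rect [ 461.8 -102. ] [42.7 11.1] 11.9 axis -170.1
57097 mean [463.7  33.   99.8] rect [457.  43.] [156.5 225. ] 9.6 axis 110.0
```

View pics/w2.png

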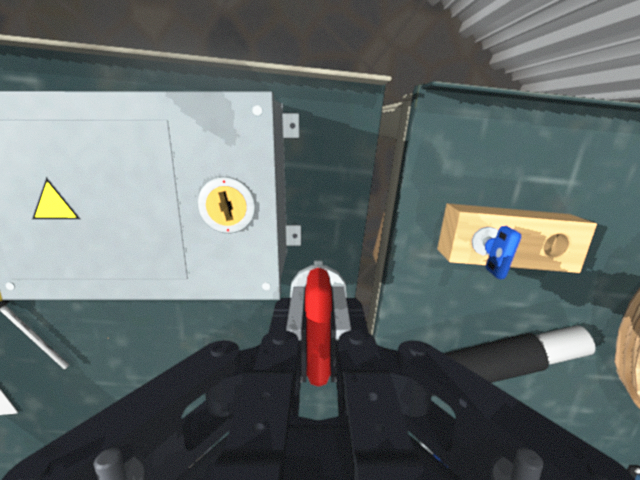

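The wrist view shows the red key in the gripper, centred at (318,325). The lock is at (226,205) with its slot slanted, and the blue key is still in the block at (503,252). I fit the lock centre and slot angle next.

```bash
cat >> h.py <<'E'
def plane(uv,z,m):
    K,R,t=(np.array(m[k]) for k in('mtx','R','t'))
    r=(np.linalg.inv(K)@np.c_[uv,np.ones(len(uv))].T).T@R; o=-R.T@t
    return o+r*((z-o[2])/r[:,2])[:,None]
def lock(p,m,z,uc,vc,rad):
    V,U=np.mgrid[:480,:640]; roi=np.hypot(U-uc,V-vc)<rad
    h=cv2.cvtColor(p,cv2.COLOR_RGB2HSV)
    yel=roi&(h[...,1]>90)&(abs(h[...,0].astype(int)-23)<9)&(h[...,2]>140)
    q=plane(np.argwhere(yel)[:,::-1],z,m)[:,:2].astype(np.float32)
    c,r=cv2.minEnclosingCircle(q); e=cv2.fitEllipse(cv2.convexHull(q))
    dk=roi&(h[...,2]<110); qq=plane(np.argwhere(dk)[:,::-1],z,m)[:,:2].astype(np.float32)
    w,v=np.linalg.eigh(np.cov(qq.T))
    print('circle',np.round(c,1),round(r,1),'ell',np.round(e[0],1),np.round(e[1],1),'slot',len(qq),qq.mean(0).round(1),cv2.minAreaRect(qq),'axis',np.degrees(np.arctan2(v[1,1],v[0,1])).round(1))
E
python3 - <<'E'
from h import *
z=np.load('w2.npz'); m={k:z[k] for k in('mtx','R','t')}; lock(z['p'],m,102,226,205,21)
C=cloud(z['d'],m); print(C[205,210],C[150,100],C[250,250])
P=C[(abs(C[...,2]-98.5)<4)&(abs(C[...,1]-40)<130)&(abs(C[...,0]-460)<110)]
# door x-side edges in frame rotated
for a in(9,9.5,10):
    c,s=np.cos(np.radians(a)),np.sin(np.radians(a)); X=P[:,0]*c+P[:,1]*s;Y=-P[:,0]*s+P[:,1]*c
    print(a,[round(np.percentile(X,q),1) for q in(.2,99.8)],round(np.percentile(Y,.2),1))
    hi=[np.percentile(X[abs(Y-y)<5],1) for y in(-90,-50,0,30)];print(np.round(hi,1))
z=np.load('top1.npz'); m={k:z[k] for k in('mtx','R','t')}; lock(z['p'],m,102,349,187,9)
E
```

```text
circle [470.1 -31.7] 14.8 ell [470.1 -31.7] [29.  29.2] slot 161 [470.4 -31.9] ((470.0845031738281, -31.861093521118164), (20.255144119262695, 7.3889851570129395), 8.985018730163574) axis -160.5
[469.16235571 -20.79716133 103.82820523] [494.96923882  59.23546799 100.34210756] [437.3585407  -52.57408775  99.16222285]
9 [np.float64(380.4), np.float64(536.6)] -141.3
[382.5 382.4 381.8 381.6]
9.5 [np.float64(380.3), np.float64(536.0)] -145.2
[381.7 382.  381.8 381.9]
10 [np.float64(379.8), np.float64(535.6)] -149.4
[381.2 381.7 381.9 382.4]
circle [471.  -32.4] 13.7 ell [470.9 -32.3] [25.9 27.3] slot 15 [470.4 -31.9] ((470.7742614746094, -31.521425247192383), (16.826148986816406, 5.302958965301514), 11.366986274719238) axis -160.9
```

arm_command(
  series=[0,0.5,-1,0,-3,0,1,-2,1.5,-6,0,1.3,-2.5,3,-9.7,0,1.3,-2.5,4.6,-9.7,0,1.3,-2.5,4.6,-9.7],
)

```text
clock: 3.53
eef_pos: [468.7, -73.4, 162.1]
tool_rot: [-3.139, 0.004, 0.339]
force: [-1.7, -0.1, -1.6]
width: 8.8
gripper_force: 59.8
```

```bash
cat >> h.py <<'E'
def slotfit(p,m,z,c):
    # rectified 0.1 mm/px patch around c, then template angle search
    K,R,t=(np.array(m[k]) for k in('mtx','R','t'))
    g=np.arange(-20,20,.1); X,Y=np.meshgrid(g,g)
    q=(np.stack([X+c[0],Y+c[1],0*X+z],-1)@R.T+t)@K.T; q=(q[...,:2]/q[...,2:]).astype(np.float32)
    img=cv2.remap(p,q[...,0],q[...,1],cv2.INTER_LINEAR); G=cv2.cvtColor(img,cv2.COLOR_RGB2GRAY).astype(float)
    best=[]
    for a in np.arange(-30,60,1.):
        for ox in np.arange(-1.5,1.6,.5):
            for oy in np.arange(-1.5,1.6,.5):
                ca,sa=np.cos(np.radians(a)),np.sin(np.radians(a)); x=(X-ox)*ca+(Y-oy)*sa; y=-(X-ox)*sa+(Y-oy)*ca
                s=((abs(x)<11.2)&(abs(y)<3))|(x*x+y*y<4.8**2); o=(x*x+y*y<14**2)&~s
                best.append((G[o].mean()-G[s].mean(),a,ox+c[0],oy+c[1]))
    best.sort(reverse=True); print(np.round(best[:4],2).tolist())
    return img[::-1]
E
python3 - <<'E'
from h import *
s=st(); p,d,m=grab('wrist'); np.savez('w3',p=p,d=d,**m)
C,k=topface(p,d,m,140,300,'red'); rect(C[k])
K,R,t=(np.array(m[k]) for k in('mtx','R','t')); u=K@(R@[470.1,-31.8,102]+t); u=u[:2]/u[2]; print(u)
lock(p,m,102,*u,28)
a=slotfit(p,m,102,(470.1,-31.8))
z=np.load('w2.npz'); b=slotfit(z['p'],{k:z[k] for k in('mtx','R','t')},102,(470.1,-31.8))
save('rect.png',np.hstack([a,b]))
E
```

```text
{'clock': 3.533, 'qpos': [0.103, 0.489, -0.009, 2.063, 0.007, 0.594, -1.142], 'eef_pos': [468.699, -73.434, 162.084], 'tool_rot': [-3.139, 0.004, 0.339], 'force': [-1.724, -0.114, -1.629], 'torque': [0.041, 0.093, 0.035], 'width': 8.754, 'gripper_force': 59.789}
2765 mean [473.2 -71.5 188.8] rect [468.6 -72.7] [43.  10.7] 18.9 axis -160.3
[254.94618316 231.30991992]
circle [469.9 -31.9] 14.9 ell [469.9 -31.9] [29.4 29.6] slot 285 [470.7 -31.6] ((470.2336120605469, -31.792682647705078), (20.12331199645996, 8.182662010192871), 27.437990188598633) axis -160.6
[[142.76, 20.0, 470.1, -31.8], [142.73, 21.0, 470.1, -31.8], [142.56, 20.0, 469.6, -31.8], [142.48, 21.0, 469.6, -31.8]]
[[133.41, 20.0, 470.1, -31.8], [133.39, 21.0, 470.1, -31.8], [133.29, 20.0, 469.6, -31.8], [133.26, 21.0, 469.6, -31.8]]
```

View pics/rect.png

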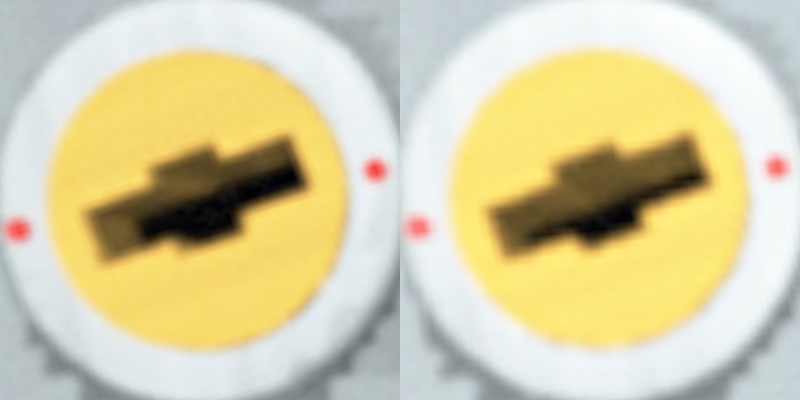

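The rectified crop shows the slot clearly at 20.3°, centred at (470.05,-31.8), radius as expected. I move above it and settle.

arm_command(
  series=[0,0.8,-2,0,-0.7,0,1.4,-3.7,0.5,-0.7,0,1.4,-3.7,1,-0.7,0,1.4,-3.7,1.5,-0.7,0,1.4,-3.7,1.5,-0.7],
)

```text
clock: 4.0
eef_pos: [470.9, -35.2, 149.1]
tool_rot: [3.141, 0.001, 0.349]
force: [-0.8, 0.5, -0.0]
width: 8.6
gripper_force: 59.8
```

arm_command(
  series=[0,0,0,0,0,0,0,0,0,0,0,0,0,0,0,0,0,0,0,0,0,0,0,0,0],
)

```text
clock: 4.42
eef_pos: [471.2, -34.7, 149.5]
tool_rot: [3.141, -0.0, 0.349]
force: [-0.8, -0.5, -0.3]
width: 8.8
gripper_force: 59.8
```

```bash
python3 - <<'E'
from h import *
s=st(); p,d,m=grab('wrist'); np.savez('w4',p=p,d=d,**m); save('w4.png',p)
C,k=topface(p,d,m,140,300,'red'); rect(C[k]); print(np.percentile(C[k][:,2],[2,50,98]))
k2=k&(C[...,2]>np.percentile(C[k][:,2],98)-3); rect(C[k2])
E
```

```text
{'clock': 4.417, 'qpos': [0.019, 0.507, -0.007, 2.084, 0.007, 0.551, -1.215], 'eef_pos': [471.203, -34.743, 149.501], 'tool_rot': [3.141, -0.0, 0.349], 'force': [-0.778, -0.533, -0.338], 'torque': [0.018, -0.032, 0.023], 'width': 8.81, 'gripper_force': 59.782}
2772 mean [475.5 -32.7 176.2] rect [471. -34.] [43.5 11.1] 18.8 axis -159.7
[160.49332854 177.86631735 179.78223893]
1949 mean [472.1 -34.1 178.4] rect [470.5 -34.5] [42.2  9.3] 20.6 axis -160.1
```

View pics/w4.png

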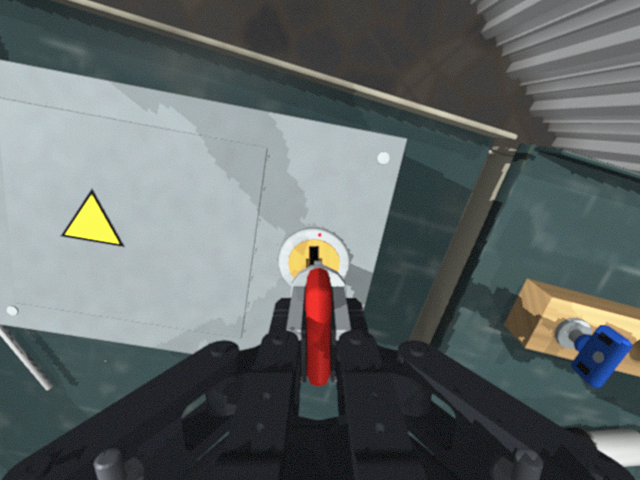

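The slot is at (314,255) and the key plane at u≈318.5, so about 2.6 mm sideways remains. I correct that and lower the key.

arm_command(
  series=[0,0,-0.26,0.3,0,0,0,-0.26,0.7,0,0,0,-0.26,1,0,0,0,-0.26,1.3,0,0,0,-0.26,1.3,0],
)

```text
clock: 4.88
eef_pos: [469.7, -31.9, 135.6]
tool_rot: [-3.141, 0.001, 0.349]
force: [-0.3, -0.5, -0.6]
width: 8.8
gripper_force: 59.8
```

arm_command(
  series=[0,0,0,0.1,0,0,0,0,0.2,0,0,0,0,0.3,0,0,0,0,0.35,0,0,0,0,0.35,0],
)

```text
clock: 5.3
eef_pos: [470.2, -32.0, 132.8]
tool_rot: [3.142, 0.0, 0.349]
force: [0.2, -0.1, -0.3]
width: 9.1
gripper_force: 59.8
```

```bash
python3 -c "
from h import *
st()"
```

```text
{'clock': 5.3, 'qpos': [0.013, 0.536, -0.007, 2.1, 0.007, 0.506, -1.221], 'eef_pos': [470.192, -32.033, 132.752], 'tool_rot': [3.142, 0.0, 0.349], 'force': [0.205, -0.084, -0.324], 'torque': [0.017, -0.008, 0.007], 'width': 9.102, 'gripper_force': 59.782}
```

arm_command(
  series=[0,0,0,0.05,0,0,0,0,0.1,0,0,0,0,0.15,0,0,0,0,0.2,0,0,0,0,0.2,0],
)

```text
clock: 5.72
eef_pos: [470.3, -32.0, 130.8]
tool_rot: [3.142, -0.0, 0.349]
force: [0.9, 0.4, -1.5]
width: 9.0
gripper_force: 59.8
```

arm_command(
  series=[0,0,0,0.05,0,0,0,0,0.1,0,0,0,0,0.15,0,0,0,0,0.15,0,0,0,0,0.15,0],
)

```text
clock: 6.13
eef_pos: [470.3, -32.0, 129.3]
tool_rot: [3.142, -0.0, 0.349]
force: [0.3, -0.3, -0.3]
width: 9.1
gripper_force: 59.8
```

arm_command(
  series=[0,0,0,0.05,0,0,0,0,0.1,0,0,0,0,0.15,0,0,0,0,0.2,0,0,0,0,0.2,0],
)

```text
clock: 6.55
eef_pos: [470.2, -32.0, 127.3]
tool_rot: [3.142, -0.0, 0.349]
force: [1.4, 0.6, -0.2]
width: 8.8
gripper_force: 59.8
```

arm_command(
  series=[0,0,0,0.05,0,0,0,0,0.1,0,0,0,0,0.15,0,0,0,0,0.2,0,0,0,0,0.2,0],
)

```text
clock: 6.97
eef_pos: [470.2, -32.0, 125.2]
tool_rot: [3.142, -0.0, 0.349]
force: [0.6, -0.1, -1.3]
width: 9.0
gripper_force: 59.8
```

No resistance at a depth of about 9 mm, so the wings are in the slot. I continue to the tumbler.

arm_command(
  series=[0,0,0,0.1,0,0,0,0,0.2,0,0,0,0,0.3,0,0,0,0,0.4,0,0,0,0,0.4,0],
)

```text
clock: 7.38
eef_pos: [470.4, -32.0, 121.4]
tool_rot: [3.141, -0.0, 0.349]
force: [1.2, 0.7, 4.3]
width: 8.8
gripper_force: 60.4
```

arm_command(
  series=[0,0,0,0.05,0,0,0,0,0.1,0,0,0,0,0.15,0,0,0,0,0.2,0,0,0,0,0.2,0],
)

```text
clock: 7.8
eef_pos: [470.4, -32.0, 119.3]
tool_rot: [3.141, -0.0, 0.349]
force: [-0.3, -0.7, 5.9]
width: 9.4
gripper_force: 60.5
```

arm_command(
  series=[0,0,0,0.05,0,0,0,0,0.1,0,0,0,0,0.15,0,0,0,0,0.15,0,0,0,0,0.15,0],
)

```text
clock: 8.22
eef_pos: [470.4, -32.0, 118.2]
tool_rot: [3.141, -0.0, 0.349]
force: [0.1, 0.3, 8.7]
width: 9.3
gripper_force: 61.3
```

arm_command(
  series=[0,0,0,0.03,0,0,0,0,0.05,0,0,0,0,0.05,0,0,0,0,0.05,0,0,0,0,0.05,0],
)

```text
clock: 8.63
eef_pos: [470.4, -32.0, 118.0]
tool_rot: [3.141, -0.001, 0.349]
force: [-2.2, -0.1, 11.1]
width: 9.1
gripper_force: 61.8
```

```bash
python3 - <<'E'
from h import *
s=st(); p,d,m=grab('wrist')
C,k=topface(p,d,m,110,300,'red'); z=C[k][:,2]; print(np.histogram(z,bins=np.arange(128,180,2)))
C,k=topface(p,d,m,95,112,None,(470,-32,21)); print(np.histogram(C[k][:,2],bins=np.arange(95,112)))
print([monitor.read_state()['force'][2] for _ in range(3)])
E
```

```text
{'clock': 8.633, 'qpos': [0.013, 0.563, -0.007, 2.111, 0.008, 0.467, -1.221], 'eef_pos': [470.421, -31.997, 118.005], 'tool_rot': [3.141, -0.001, 0.349], 'force': [-2.175, -0.114, 11.05], 'torque': [0.027, 0.241, 0.0], 'width': 9.063, 'gripper_force': 61.817}
(array([  36,   49,   39,   50,   57,   67,   70,  130,  564, 1557,   69,
         15,    9,    9,    2,    0,    0,    0,    0,    0,    0,    0,
          0,    0,    0]), array([128, 130, 132, 134, 136, 138, 140, 142, 144, 146, 148, 150, 152,
       154, 156, 158, 160, 162, 164, 166, 168, 170, 172, 174, 176, 178]))
(array([  0,   0,   7,  27,  27, 136, 657, 960, 212,  40,  48, 134, 209,
        59,   0,   0]), array([ 95,  96,  97,  98,  99, 100, 101, 102, 103, 104, 105, 106, 107,
       108, 109, 110, 111]))
[np.float64(12.406926406717519), np.float64(12.406926406717519), np.float64(12.406926406717519)]
```

Key is home: collar top reads about 107, grip top about 147, and the contact is firm. I ease off slightly and turn clockwise.

arm_command(
  series=[0,0,0,-0.03,4,0,0,0,-0.03,9,0,0,0,-0.03,14,0,0,0,-0.03,19,0,0,0,-0.03,24],
)

```text
clock: 9.1
eef_pos: [470.4, -32.3, 118.1]
tool_rot: [3.141, -0.001, -0.074]
force: [-1.3, -0.1, 10.1]
width: 9.0
gripper_force: 61.3
```

```bash
python3 -c "
from h import *
st()"
```

```text
{'clock': 9.1, 'qpos': [-0.068, 0.566, 0.111, 2.114, -0.131, 0.467, -1.502], 'eef_pos': [470.419, -32.269, 118.11], 'tool_rot': [3.141, -0.001, -0.074], 'force': [-1.345, -0.136, 10.107], 'torque': [-0.001, 0.2, 0.093], 'width': 9.005, 'gripper_force': 61.31}
```

arm_command(
  series=[0,0,0,0,5,0,0,0,0,10,0,0,0,0,15,0,0,0,0,20,0,0,0,0,24],
)

```text
clock: 9.52
eef_pos: [470.4, -32.2, 118.1]
tool_rot: [-3.141, -0.001, -0.492]
force: [-0.1, -0.8, 9.6]
width: 8.8
gripper_force: 61.3
```

arm_command(
  series=[0,0,0,0,4,0,0,0,0,8,0,0,0,0,12,0,0,0,0,16,0,0,0,0,18],
)

```text
clock: 9.93
eef_pos: [470.4, -32.1, 118.1]
tool_rot: [-3.141, -0.001, -0.806]
force: [-1.1, -0.6, 9.9]
width: 8.6
gripper_force: 61.4
```

```bash
python3 -c "
from h import *
st()"
```

```text
{'clock': 9.933, 'qpos': [-0.208, 0.585, 0.315, 2.118, -0.372, 0.49, -1.988], 'eef_pos': [470.375, -32.139, 118.072], 'tool_rot': [-3.141, -0.001, -0.806], 'force': [-1.095, -0.613, 9.93], 'torque': [0.015, 0.178, 0.149], 'width': 8.609, 'gripper_force': 61.389}
```

arm_command(
  series=[0,0,0,0,3,0,0,0,0,6,0,0,0,0,9,0,0,0,0,12,0,0,0,0,12],
)

```text
clock: 10.35
eef_pos: [470.4, -32.1, 118.1]
tool_rot: [-3.141, -0.001, -1.014]
force: [-0.9, -0.2, 10.3]
width: 9.5
gripper_force: 61.4
```

```bash
python3 -c "
from h import *
st(); p,d,m=grab('wrist'); C,k=topface(p,d,m,110,300,'red'); rect(C[k&(C[...,2]>143)])"
```

```text
{'clock': 10.35, 'qpos': [-0.247, 0.594, 0.374, 2.118, -0.438, 0.502, -2.128], 'eef_pos': [470.442, -32.117, 118.079], 'tool_rot': [-3.141, -0.001, -1.014], 'force': [-0.944, -0.247, 10.286], 'torque': [-0.082, 0.279, 0.061], 'width': 9.517, 'gripper_force': 61.395}
2317 mean [471.4 -33.9 146.7] rect [470.  -32.1] [ 9.5 42.9] 32.1 axis 121.5
```

arm_command(
  series=[100,0,0,0,0,100,0,0,0,0,100,0,0,-2,0,100,0,0,-6,0,100,0,0,-10,0],
)

```text
clock: 10.82
eef_pos: [468.3, -32.0, 217.3]
tool_rot: [3.137, 0.002, -1.013]
force: [1.3, 0.4, -0.4]
width: 68.9
gripper_force: 0.0
```

arm_command(
  series=[100,0,0,-4,0,100,0,0,-8,0,100,0,0,-10,0,100,0,0,-10,0,100,0,0,-10,0],
)

```text
clock: 11.23
eef_pos: [470.3, -31.7, 318.0]
tool_rot: [-3.14, -0.0, -1.012]
force: [0.6, -0.4, -0.5]
width: 85.4
gripper_force: 0.0
```

arm_command(
  series=[100,0,0,0,0,100,0,0,0,0,100,0,0,0,0,100,0,0,0,0,100,0,0,0,0],
)

```text
clock: 11.65
eef_pos: [469.9, -32.1, 316.9]
tool_rot: [3.14, 0.001, -1.012]
force: [-0.7, 0.0, 0.1]
width: 85.5
gripper_force: 0.0
```

arm_command(
  series=[100,0,0,0,0,100,0,0,0,0,100,0,0,0,0,100,0,0,0,0,100,0,0,0,0],
)

```text
clock: 12.07
eef_pos: [470.2, -32.0, 317.7]
tool_rot: [-3.141, -0.0, -1.012]
force: [-0.0, -0.6, 0.2]
width: 85.2
gripper_force: 0.0
```

```bash
python3 - <<'E'
from h import *
st(); p,d,m=grab('scene'); save('s2.png',p)
p,d,m=grab('wrist'); C,k=topface(p,d,m,110,300,'red'); rect(C[k])
E
```

```text
{'clock': 12.067, 'qpos': [-0.432, 0.308, 0.585, 1.885, -0.199, 1.007, -2.344], 'eef_pos': [470.216, -32.019, 317.663], 'tool_rot': [-3.141, -0.0, -1.012], 'force': [-0.035, -0.556, 0.188], 'torque': [-0.006, 0.07, 0.037], 'width': 85.246, 'gripper_force': 0.0}
658 mean [469.  -16.8 181.2] rect [465.9 -15.2] [15.6 44. ] 39.6 axis 125.7
```

View pics/s2.png

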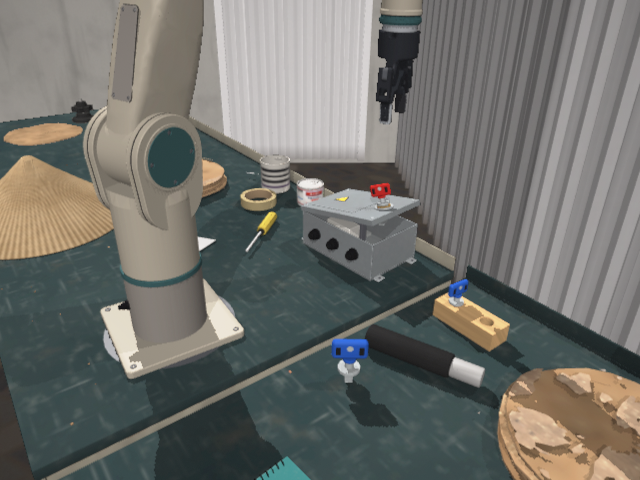

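The door stands ajar with the red key in its lock (380,195). The blue key is still in the block (457,290), the other things look undisturbed, and the arm is clear. Key grip mean z is about 181, which matches the 38 mm rise.

```bash
python3 -c "
from h import *
print(workorder.finish_job())"
```

```text
the job is handed in; nothing more can be done
None
```

I unlocked the control box with the red key and handed the job in at about 12 s: the door sprang ajar by itself, the key is still in the lock, the other things look undisturbed, and the press reached about 12 N at the end stop, above "a few newtons".

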